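Turn over a lens plate and sort it by the colour it shows

ROBOT

A 6-joint arm with a two-finger parallel gripper is mounted at the origin on the work surface. World frame = base frame: x ahead of the robot, y to its left, z up, the work surface at z = 0. Lengths are in m, angles in rad, forces in N, time in s.
With the tool pointing down it reaches from about 0.325 to 0.775 m from the base axis. Payload 5.5 kg.
Tool frame: the origin (TCP) lies midway between the tips of the shut fingers; the grasp point (between the pads) lies 19 mm behind it; z points along the fingers, y is the line along which they close (so a half turn about z gives the same grasp; the last joint's range is limited). The gripper opens to 88 mm and grips with 3 to 60 N. Pads are 20 mm wide; open, the fingers measure 115 mm over their backs; the gripper's body (75 mm by 178 mm) begins 61 mm behind the grasp point.
Start: joints at [-1.341, 0.091, 1.231, -0, 1.82, -0.057], TCP at [0.17, -0.576, 0.223] pointing down, gripper open.
Joint ranges: [-2.87, 2.87], [-0.86, 2.18], [0.17, 2.46], [-1.51, 4.65], [0.06, 2.69], [-2.65, 2.65]. Speed limits (rad/s): [2.57, 2.57, 3.01, 3.14, 3.14, 3.14].

INTERFACE

Orientations are given as a rotation vector (axis times angle).
In Python, from station import env, viewer gives the robot as it stands.
- The arm moves only by the tool arm_command, never from a script. Its argument "moves" is a list of rows, each a list of 6 numbers: the shift along the tool's x, y, z scaled (see below), then the turn, a rotation vector about the tool's x, y, z scaled (see below). A call has 1 to 8 rows; each row shifts and turns the commanded pose from where the row before left it, along the tool's axes as they then stand; what a row does not reach is not made up. The controller multiplies each number of a shift by 20 mm and each number of a turn by 180 degrees. A row lasts 1/12 s, in which the tool goes at most 41.7 mm and 7.16 degrees, less where a joint would pass 70% of its speed; a pose out of reach is approached as far as the arm can. A call with a number of a shift or a turn outside -1 to 1 is refused whole. A call with a gripper value outside its range is refused whole. "hand" is the opening, from 0 (shut) to 1 (fully open), set as the call begins (left out, the last holds). The fingers move at their own pace and stop on an object; "squeeze" is the grip in N (left out, the last holds). Time passes only in rows, so rows that do not move let the fingers close. It gives the time, the measured TCP pose, the force, the opening and the grip force at its end, in the units of the state.
- env.observe(): the state, without advancing time (a new reading comes with each control period).
- viewer.camera(name): name is "scene" or "top"; returns (picture, depth): 480x640x3 uint8, red, green, blue; 480x640 float32, m along the optical axis (not along the pixel's ray), 0 where there is no reading.
- viewer.calibration(name): a dict with "camera_matrix" (3x3 intrinsics, pixels), "view" (4x4, takes a point from world to camera coordinates). Camera axes: x right, y down, z forward; pixel columns grow to the right and rows downward; lengths in m; the calibration is good to about 2 mm. A picture is of the moment at which its call begins. calibration takes no time and is no camera call.
- env.close_job(): hands the job in; it is judged then, once.
The state is a dict: "time_s": time; "joints": joint angles; "qvel": joint speeds; "effort": joint torques, N m; "tcp_pos": TCP position; "orientation": TCP orientation; "force": force on the tool from outside, world axes, zero at the start; "moment": the same for the moment, N m; "gripper_width": finger opening in m; "finger_force": force on a finger pad.
Only numpy, scipy, OpenCV 4.12 (cv2) and the standard library are available. Lean on these libraries where they do the work, as an engineer would, in place of code of your own. Each camera call takes 0.05 s, during which the arm holds its last target. There are 200 camera calls.

TASK

Slide the black lens plate that waits on the jig's infeed deck, without lifting it, fully home onto the yellow leaf, then swing the leaf right over by its red handle so that the plate lands on the green bed with its coloured face up, and swing the leaf all the way back. Then lay the plate gently, coloured face up and flat, in the middle of the tray of the same colour. Leave the spare plate on the grey ledge and everything else alone.

Things in the scene. Friction and masses are not known exactly. Their poses are not given: they have to be found in the camera images.
- jig: turnover jig, fixed to the bench, at a random yaw; its parts stand side by side along its y: bed (right), hinge, leaf, infeed deck (left). Origin on the bench under the middle of the hinge axis; x points away from the robot along the hinge, y to the left, z up. The hinge axis is at y 0, z 45 mm, with a 10 mm barrel round it. All 'jig' numbers below are in this frame, in mm.
- leaf (a joint): yellow leaf: 0 = open, level on the jig's +y side (y 7 to 68), in line with the deck, its floor 1 mm below the deck; pi = turned over above the bed, leaving 10 mm over it. Stays where left (about 3 N at the handle); starts at 0. Side walls 8 mm high, 74 mm apart inside; outer end open; stop lip near the hinge with its face at jig y 10.
- leaf_handle (a point): middle of the leaf's red round handle bar: 10 mm thick, parallel to the hinge, sticking out from the leaf's near side (jig x -42 to -97), 60 mm from the hinge axis; at jig (-72, 60, 45) when the leaf is open; turns with the leaf
- leaf_seat (a point): where a plate's centre is when it is fully home on the leaf, against the lip: jig (0, 39, 44) when open; fixed to the leaf
- deck (a point): point on the top surface of the aluminium infeed deck where the waiting plate is centred, within 17 mm along y: jig (0, 130, 41). The deck spans jig y 69 to 185 and is open at both ends; it is a channel 70 mm wide between two rails 4 mm thick that rise 8 mm above it.
- bed (a point): point on the top of the bed (green pad on aluminium, no rims) where a turned plate comes to lie: jig (0, -42, 40). The bed spans jig y -90 to 0, x -26 to 26, so that both ends of a plate overhang it by about 6 mm, 40 mm above the bench.
- park (a point): where the spare plate's centre is, within 20 mm, on the grey parking ledge on the far side of the deck: jig (105, 130, 45). Ledge top at z 41, jig x 45 to 143, y 80 to 185.
- plate_blue: blue lens plate: black plate 64 (x) x 56 (y) x 8 (z) mm, about 70 g. Origin at its centre. Its +z face is the plain black back (up at the start); its -z face is blue with a lens in the middle and is hidden at the start. Either plate may be the one on the infeed deck; the other is on the parking ledge.
- plate_orange: orange lens plate: black plate 64 (x) x 56 (y) x 8 (z) mm, about 70 g. Origin at its centre. Its +z face is the plain black back (up at the start); its -z face is orange with a lens in the middle and is hidden at the start. Either plate may be the one on the infeed deck; the other is on the parking ledge.
- tray_blue: blue open tray 140 (x) x 130 (y) x 22 mm high, walls 4 mm, floor 4 mm; origin at the centre of its underside
- tray_orange: orange open tray, same sizes; origin at the centre of its underside
- barrel_a: bystander: black lens barrel with a brass band, upright, 50 mm across, 60 mm tall; origin at its foot
- barrel_b: bystander: the same kind of black lens barrel; origin at its foot
- solvent_jar: bystander: amber glass jar with black cap, 56 mm across, 110 mm tall; origin at its foot
- lens_cell: bystander: small brass ring, 32 mm across, 18 mm tall; origin at its foot
- screwdriver: bystander: screwdriver with green handle, 170 mm, lying flat; origin near its middle
- brush_pot: bystander: empty white cup, 70 mm across, 90 mm tall; origin at its foot
Things that resemble listed ones, but are neither listed nor needed, are in the scene too. Leave any pink or purple look-alike of the plate_blue alone.

How it is judged:
On the way, in this order (a step that is already met when the one before it is completed fails the run):
1. the waiting plate lies fully home on the open leaf (within 8 mm), back up; the spare is on the ledge (((y of plate_blue in the frame of leaf_seat between -0.008 and 0.008 m and x of plate_blue in the frame of leaf_seat between -0.008 and 0.008 m and z of plate_blue in the frame of leaf_seat between -0.005 and 0.005 m and angle between each of plate_blue, plate_orange's own z axis and vertical below 0.15 rad and value of joint leaf below 0.1 rad and distance between plate_orange and park below 0.025 m) or (y of plate_orange in the frame of leaf_seat between -0.008 and 0.008 m and x of plate_orange in the frame of leaf_seat between -0.008 and 0.008 m and z of plate_orange in the frame of leaf_seat between -0.005 and 0.005 m and angle between each of plate_orange, plate_blue's own z axis and vertical below 0.15 rad and value of joint leaf below 0.1 rad and distance between plate_blue and park below 0.025 m))), for 0.1 s.
2. the leaf is turned right over (above 2.95 rad) and the plate lies on the bed under it, coloured face up (((value of joint leaf above 2.95 rad and angle between plate_blue's own z axis and vertical above 2.95 rad and horizontal distance between plate_blue and bed below 0.025 m and z of plate_blue in the frame of bed between -0.001 and 0.009 m and distance between plate_orange and park below 0.025 m and angle between plate_orange's own z axis and vertical below 0.15 rad) or (value of joint leaf above 2.95 rad and angle between plate_orange's own z axis and vertical above 2.95 rad and horizontal distance between plate_orange and bed below 0.025 m and z of plate_orange in the frame of bed between -0.001 and 0.009 m and distance between plate_blue and park below 0.025 m and angle between plate_blue's own z axis and vertical below 0.15 rad))), for 0.2 s.
3. the leaf is back open (below 0.15 rad) and the plate still lies on the bed, coloured face up (((value of joint leaf below 0.15 rad and angle between plate_blue's own z axis and vertical above 2.95 rad and horizontal distance between plate_blue and bed below 0.025 m and z of plate_blue in the frame of bed between -0.001 and 0.009 m and distance between plate_orange and park below 0.025 m and angle between plate_orange's own z axis and vertical below 0.15 rad) or (value of joint leaf below 0.15 rad and angle between plate_orange's own z axis and vertical above 2.95 rad and horizontal distance between plate_orange and bed below 0.025 m and z of plate_orange in the frame of bed between -0.001 and 0.009 m and distance between plate_blue and park below 0.025 m and angle between plate_blue's own z axis and vertical below 0.15 rad))), for 0.2 s.
At the end, for the whole second after the job is handed in: The plate that waited on the deck lies flat on the floor of the tray of its own colour, coloured face up (within 0.19 rad), at rest, its centre within 35 mm of the tray's centre; the leaf is open (below 0.15 rad); the spare plate is still on the parking ledge, back up, within 25 mm of its mark (((angle between plate_blue's own z axis and vertical above 2.95 rad and horizontal distance between plate_blue and tray_blue below 0.035 m and height (world z) of plate_blue below 0.016 m and linear speed of plate_blue below 0.02 m/s and value of joint leaf below 0.15 rad and distance between plate_orange and park below 0.025 m and angle between plate_orange's own z axis and vertical below 0.15 rad) or (angle between plate_orange's own z axis and vertical above 2.95 rad and horizontal distance between plate_orange and tray_orange below 0.035 m and height (world z) of plate_orange below 0.016 m and linear speed of plate_orange below 0.02 m/s and value of joint leaf below 0.15 rad and distance between plate_blue and park below 0.025 m and angle between plate_blue's own z axis and vertical below 0.15 rad))); the robot touches nothing.
It fails at once if a plate is lifted while its back is still up, instead of being slid (its centre above 62 mm, nearly level) ((angle between plate_blue's own z axis and vertical below 0.2 rad and height (world z) of plate_blue above 0.062 m) or (angle between plate_orange's own z axis and vertical below 0.2 rad and height (world z) of plate_orange above 0.062 m)).
It fails at once if a plate is dropped or thrown into a tray (faster than 0.7 m/s there) (((horizontal distance between plate_blue and tray_blue below 0.05 m or horizontal distance between plate_blue and tray_orange below 0.05 m) and height (world z) of plate_blue below 0.08 m and linear speed of plate_blue above 0.7 m/s) or ((horizontal distance between plate_orange and tray_blue below 0.05 m or horizontal distance between plate_orange and tray_orange below 0.05 m) and height (world z) of plate_orange below 0.08 m and linear speed of plate_orange above 0.7 m/s)).
It fails at once if a bystander or a tray is moved by more than 30 mm (distance of any of barrel_a, barrel_b, solvent_jar, lens_cell, screwdriver, brush_pot, tray_blue, tray_orange from where it was at the start of the episode above 0.03 m).
It also fails if it takes over 72 s, if anything falls off the work surface, if the arm or the gripper's body presses on something with over 40 N, if the wrist force passes 120 N, or if a joint passes its speed limit or range.

## Working session

There is one attempt and no reset: what is moved stays moved. The work goes in short steps, Python scripts to look and compute and a tool call to move; the robot and the scene stay as the last step left them, time stands still between calls to the robot, and variables do not carry over. Pictures are saved under pics/ and viewed, at most 10 in all, crops included, and the job is handed in when it is done.

Besides the shell and the picture viewer there is one more tool, called after "Emit:" in YAML: its name, and indented under it one key for each argument. arm_command: Moves the arm, as the interface text tells. Its arguments: {"type":"object","properties":{"moves":{"type":"array"},"hand":{"type":"number"},"squeeze":{"type":"number"}},"required":["moves"]}

```bash
mkdir -p pics; ls; python3 - <<'E'
from station import env, viewer
import cv2,numpy as np
for n in("scene","top"):
    p,d=viewer.camera(n); cv2.imwrite(f"pics/{n}0.png",p[:,:,::-1]); np.savez(f"/tmp/{n}0.npz",p=p,d=d)
    c=viewer.calibration(n); print(n,np.round(c["camera_matrix"],1).tolist(),np.round(c["view"],4).tolist())
s=env.observe(); print(s)
E
```

```text
pics
scene [[614.3, 0.0, 321.4], [0.0, 614.3, 242.1], [0.0, 0.0, 1.0]] [[-0.3784, 0.9255, 0.0176, 0.1887], [0.6454, 0.2775, -0.7117, -0.3505], [-0.6635, -0.2579, -0.7023, 1.7513], [0.0, 0.0, 0.0, 1.0]]
top [[444.4, 0.0, 321.6], [0.0, 444.4, 246.6], [0.0, 0.0, 1.0]] [[-0.0081, -0.9998, 0.0202, 0.0062], [-0.9918, 0.0055, -0.1275, 0.5708], [0.1274, -0.021, -0.9916, 0.9609], [0.0, 0.0, 0.0, 1.0]]
{'time_s': 0.1, 'joints': array([-1.34074048e+00,  9.17599746e-02,  1.23175819e+00,  3.50499698e-06,
        1.81976829e+00, -5.67070699e-02]), 'qvel': array([-3.55881212e-04, -2.68455336e-04, -2.14222348e-03, -1.70494283e-03,
        1.07712169e-03, -3.89228339e-06]), 'effort': array([ 2.83476664e-03, -4.47860026e+01, -4.07569671e+01,  7.00584683e-02,
        2.84339301e-02, -1.12739428e-04]), 'tcp_pos': array([ 0.16964622, -0.57525057,  0.22163817]), 'orientation': array([-3.10768451e+00, -4.48664496e-01,  2.24880410e-04]), 'force': array([0.26513758, 0.24225615, 0.60589502]), 'moment': array([-0.04039784, -0.00966937,  0.01221372]), 'finger_force': 0.0, 'gripper_width': 0.08794827744663442}
```

View pics/top0.png

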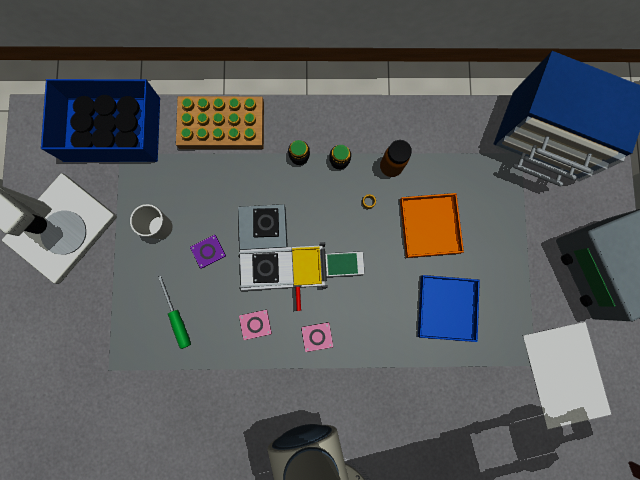

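View pics/scene0.png

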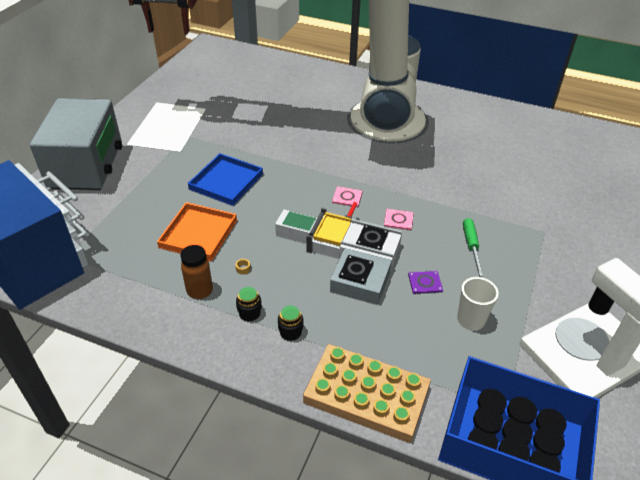

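Top view: waiting plate on the deck is at about (266,267), leaf (308,266), red handle (297,298), green bed (345,264). The orange tray is at (431,226) and the blue one at (449,308). Scene view: waiting plate (372,237), spare (355,268), handle (352,210).

Could be mistaken for the target: spare plate on the ledge, top (266,222); pink plates (255,324) and (317,337); purple plate (208,251). I choose the black plate between the deck rails, in line with the yellow leaf.

```bash
cat > h.py <<'E'
import numpy as np, cv2
from station import env, viewer
C={n:viewer.calibration(n) for n in("scene","top")}
def ray(n,uv):
    c=C[n];R=np.array(c["view"])[:3,:3];t=np.array(c["view"])[:3,3]
    d=R.T@np.linalg.solve(c["camera_matrix"],[uv[0],uv[1],1.]);return -R.T@t,d
def plane(n,uv,z):
    o,d=ray(n,uv);return o+d*(z-o[2])/d[2]
def tri(a,b):
    o1,d1=ray("scene",a);o2,d2=ray("top",b)
    s=np.linalg.lstsq(np.c_[d1,-d2],o2-o1,rcond=None)[0]
    p,q=o1+s[0]*d1,o2+s[1]*d2;return (p+q)/2,np.linalg.norm(p-q)
def mask(p,lo,hi):return cv2.inRange(cv2.cvtColor(p,cv2.COLOR_RGB2HSV),lo,hi)
def blob(m,roi=None):
    if roi:
        k=np.zeros_like(m);x0,y0,x1,y1=roi;k[y0:y1,x0:x1]=1;m=m*k
    cs=cv2.findContours(m,cv2.RETR_EXTERNAL,cv2.CHAIN_APPROX_NONE)[0]
    c=max(cs,key=cv2.contourArea);return c
def cen(c):
    return np.array(cv2.minAreaRect(c)[0]),cv2.boxPoints(cv2.minAreaRect(c))
def quadc(c): # centre = crossing of diagonals of 4-gon
    h=cv2.convexHull(c);q=cv2.approxPolyN(h,4).reshape(4,2).astype(float)
    A=np.c_[q[2]-q[0],-(q[3]-q[1])];s=np.linalg.solve(A,q[1]-q[0])
    return q[0]+s[0]*(q[2]-q[0]),q
E
cat > m1.py <<'E'
from h import *
P={n:np.load(f"/tmp/{n}0.npz")["p"] for n in C}
col={"yellow":((22,120,80),(32,255,255)),"green":((70,100,30),(90,255,255)),"red":((0,180,100),(4,255,255)),"torange":((8,200,100),(18,255,255)),"tblue":((105,150,60),(125,255,255)),"plate":((0,0,0),(180,255,75)),"spare":((0,0,0),(180,255,75))}
roi={"top":dict(yellow=(280,235,335,300),green=(322,245,370,285),red=(285,280,310,318),torange=(390,180,475,265),tblue=(405,265,490,350),plate=(245,248,288,286),spare=(245,203,288,243)),
"scene":dict(yellow=(305,205,360,250),green=(265,205,325,245),red=(335,190,370,225),torange=(150,195,245,262),tblue=(180,150,270,205),plate=(345,218,400,255),spare=(335,248,378,287))}
Q={}
for k,(lo,hi) in col.items():
    r={}
    for n in C:
        c=blob(mask(P[n],lo,hi),roi[n][k]);r[n]=quadc(c);Q[n,k]=r[n]
    p,e=tri(r["scene"][0],r["top"][0]);print(k,np.round(p*1e3,1),"gap",round(e*1e3,1),"px",r["scene"][0].round(),r["top"][0].round())
for k,z in(("green",.04),("plate",.049),("yellow",.044),("tblue",.022),("torange",.022),("red",.045)):
    for n in C: print(k,n,np.round([plane(n,q,z)[:2]*1e3 for q in Q[n,k][1]]).tolist())
im=P["top"][190:350,180:400].copy();im=cv2.resize(im,None,fx=3.6,fy=3.6,interpolation=cv2.INTER_CUBIC)
cv2.imwrite("pics/crop0.png",im[:,:,::-1])
E
python3 m1.py
```

```text
yellow [527.6  37.9  45.3] gap 1.1 px [333. 228.] [306. 266.]
green [532.1 -42.7  41.5] gap 0.1 px [298. 220.] [342. 264.]
red [461.   56.7  53.3] gap 3.4 px [352. 209.] [298. 296.]
torange [ 624.3 -253.    12.7] gap 3.4 px [198. 230.] [432. 224.]
tblue [ 432.2 -286.8   12. ] gap 1.3 px [225. 178.] [449. 308.]
plate [522.6 128.6  48.7] gap 1.4 px [372. 236.] [264. 268.]
spare [625.  127.   46.5] gap 0.3 px [356. 269.] [266. 222.]
green scene [[508.0, -13.0], [548.0, -13.0], [553.0, -74.0], [513.0, -75.0]]
green top [[511.0, -76.0], [509.0, -11.0], [554.0, -10.0], [556.0, -74.0]]
plate scene [[490.0, 154.0], [553.0, 156.0], [556.0, 103.0], [492.0, 99.0]]
plate top [[492.0, 99.0], [492.0, 153.0], [556.0, 163.0], [558.0, 101.0]]
yellow scene [[479.0, 66.0], [562.0, 68.0], [578.0, 7.0], [485.0, 2.0]]
yellow top [[569.0, 8.0], [487.0, 4.0], [487.0, 66.0], [569.0, 71.0]]
tblue scene [[368.0, -199.0], [525.0, -216.0], [514.0, -356.0], [358.0, -343.0]]
tblue top [[497.0, -355.0], [356.0, -343.0], [368.0, -213.0], [506.0, -228.0]]
torange scene [[553.0, -183.0], [701.0, -173.0], [713.0, -308.0], [562.0, -319.0]]
torange top [[558.0, -322.0], [550.0, -193.0], [688.0, -183.0], [697.0, -312.0]]
red scene [[427.0, 59.0], [472.0, 60.0], [475.0, 52.0], [431.0, 50.0]]
red top [[481.0, 53.0], [430.0, 49.0], [431.0, 60.0], [481.0, 59.0]]
```

View pics/crop0.png

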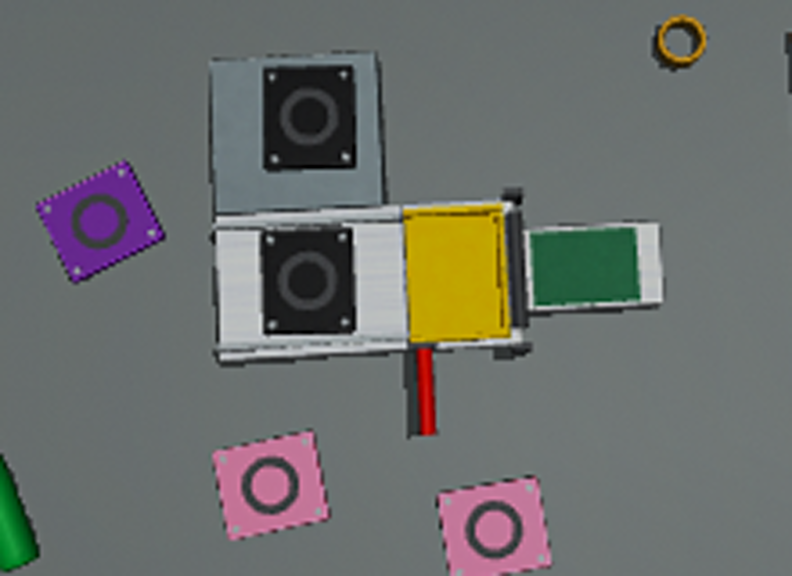

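The crop shows a black plate with its grey ring between the white rails, at crop (308,280). That is the waiting plate, in line with the yellow leaf (455,275); the spare is at (309,117) and the red handle at (426,390). Next: fit the jig yaw and origin.

```bash
cat > m2.py <<'E'
from m1 import *
print("----")
def edges(n,k,z):
    c=blob(mask(P[n],*col[k]),roi[n][k]).reshape(-1,2); W=np.array([plane(n,u,z)[:2]*1e3 for u in c])
    return W
def fit(W):
    vx,vy,x,y=cv2.fitLine(W.astype(np.float32),cv2.DIST_HUBER,0,.01,.01).ravel();
    return np.array([vx,vy]),np.array([x,y])
for n in C:
  for k,z in(("green",.041),("yellow",.044),("plate",.049),("spare",.049),("red",.049)):
    W=edges(n,k,z);m=(W.max(0)+W.min(0))/2;h=(W.max(0)-W.min(0))/2;o=[]
    for ax in(0,1):
      for s in(-1,1):
        sel=(s*(W[:,ax]-m[ax])>.6*h[ax])&(abs(W[:,1-ax]-m[1-ax])<.75*h[1-ax])
        if sel.sum()<6: continue
        v,p=fit(W[sel]); v=v*np.sign(v[1-ax]); a=np.arctan2(-v[0],v[1]) if ax==0 else np.arctan2(v[1],v[0])
        q=p+v*((m-p)@v); o.append(("x" if ax==0 else "y",s,round(float(a),3),q.round(1).tolist()))
    print(n,k,o)
# deck depth check
d=np.load("/tmp/top0.npz")["d"]
for nm,(u,v) in dict(plate=(255,277),leaf=(306,266),bed=(342,264),deck=(289,270),handle=(298,298),traybl=(449,308)).items():
    o,r=ray("top",(u,v));print(nm,((o+r*d[v,u])*1e3).round(1))
E
python3 m2.py|sed -n '/----/,$p'
```

```text
----
scene green [('x', -1, 0.026, [512.7, -43.1]), ('x', 1, 0.042, [550.0, -41.9]), ('y', -1, 0.041, [532.7, -72.6]), ('y', 1, 0.011, [531.1, -13.0])]
scene yellow [('x', -1, 0.009, [483.3, 35.3]), ('x', 1, 0.075, [563.9, 38.5]), ('y', -1, 0.031, [527.3, 6.1]), ('y', 1, 0.054, [524.8, 66.5])]
scene plate [('x', -1, 0.051, [492.7, 126.4]), ('x', 1, 0.043, [554.0, 129.3]), ('y', -1, 0.015, [523.8, 102.3]), ('y', 1, 0.033, [522.5, 154.8])]
scene spare [('x', -1, 0.017, [595.5, 128.2]), ('x', 1, 0.044, [659.8, 130.2]), ('y', -1, 0.039, [628.4, 101.6]), ('y', 1, 0.011, [627.0, 155.9])]
scene red [('y', -1, 0.01, [456.1, 53.1]), ('y', 1, 0.019, [456.0, 59.8])]
top green [('x', -1, 0.05, [510.3, -43.8]), ('x', 1, 0.058, [552.6, -41.5]), ('y', -1, 0.02, [532.8, -74.1]), ('y', 1, -0.01, [532.5, -11.5])]
top yellow [('x', -1, 0.055, [488.0, 34.1]), ('x', 1, 0.053, [568.3, 38.5]), ('y', -1, 0.052, [529.6, 7.0]), ('y', 1, 0.066, [526.2, 66.3])]
top plate [('x', -1, -0.007, [491.9, 131.0]), ('x', 1, 0.056, [554.3, 132.4]), ('y', -1, 0.026, [525.6, 100.8]), ('y', 1, 0.036, [524.0, 153.9])]
top spare [('x', -1, -0.005, [593.6, 127.3]), ('x', 1, 0.001, [656.7, 127.1]), ('y', -1, 0.004, [624.4, 99.3]), ('y', 1, 0.012, [623.9, 154.8])]
top red [('x', -1, -1.327, [453.9, 61.5]), ('x', 1, -1.329, [457.1, 48.6]), ('y', -1, -0.002, [455.5, 50.6]), ('y', 1, -0.001, [455.5, 59.3])]
plate [503.  149.1  48.1]
leaf [527.3  37.4  38.4]
bed [531.2 -42.8  38.4]
deck [518.5  75.1  40.3]
handle [456.5  55.   48.5]
traybl [ 431.6 -289.9    1.5]
```

Jig origin is about (529.5, -1) mm with yaw about 0.045. Heights agree with the text: plate top 48, handle about 49 on top, bed about 40. First I turn the tool so its y lies along jig x, then travel to just behind the plate.

Emit:
arm_command:
  moves:
    - [0, 0, 0, 0, 0, -0.0385]
    - [0, 0, 0, 0, 0, -0.0385]
    - [0, 0, 0, 0, 0, -0.0385]
    - [0, 0, 0, 0, 0, -0.0385]
    - [0, 0, 0, 0, 0, -0.0385]
    - [0, 0, 0, 0, 0, -0.0385]
  hand: 0.35

```text
time_s: 0.6
tcp_pos: [0.1697, -0.5753, 0.222]
orientation: [-2.742, -1.531, -0.001]
force: [-0.3, -0.2, -0.6]
gripper_width: 0.0514
finger_force: 0.0
```

Emit:
arm_command:
  moves:
    - [0, 0, 0, 0, 0, -0.0385]
    - [0, 0, 0, 0, 0, -0.0385]
    - [0, 0, 0, 0, 0, -0.0385]
    - [0, 0, 0, 0, 0, -0.0385]
    - [0, 0, 0, 0, 0, -0.0385]

```text
time_s: 1.02
tcp_pos: [0.1697, -0.5753, 0.2219]
orientation: [-2.162, -2.278, -0.001]
force: [0.8, 0.0, -0.0]
gripper_width: 0.0308
finger_force: 0.0
```

Emit:
arm_command:
  moves:
    - [0.92, 0.48, 0, 0, 0, 0]
    - [0.92, 0.48, 0, 0, 0, 0]
    - [0.92, 0.48, 0, 0, 0, 0]
    - [0.92, 0.48, 0, 0, 0, 0]
    - [0.92, 0.48, 0, 0, 0, 0]
    - [0.92, 0.48, 0, 0, 0, 0]
    - [0.92, 0.48, 0, 0, 0, 0]
    - [0.92, 0.48, 0, 0, 0, 0]

```text
time_s: 1.68
tcp_pos: [0.2398, -0.4238, 0.2221]
orientation: [-2.169, -2.272, -0.001]
force: [0.1, -0.5, 0.3]
gripper_width: 0.0306
finger_force: 0.0
```

Emit:
arm_command:
  moves:
    - [0.92, 0.48, 0, 0, 0, 0]
    - [0.92, 0.48, 0, 0, 0, 0]
    - [0.92, 0.48, 0, 0, 0, 0]
    - [0.92, 0.48, 0, 0, 0, 0]
    - [0.92, 0.48, 0, 0, 0, 0]
    - [0.92, 0.48, 0, 0, 0, 0]
    - [0.92, 0.48, 0, 0, 0, 0]
    - [0.92, 0.48, 0, 0, 0, 0]

```text
time_s: 2.35
tcp_pos: [0.3096, -0.2732, 0.2222]
orientation: [-2.169, -2.272, -0.0]
force: [1.2, -0.5, -0.1]
gripper_width: 0.0306
finger_force: 0.0
```

Emit:
arm_command:
  moves:
    - [0.92, 0.48, 0, 0, 0, 0]
    - [0.92, 0.48, 0, 0, 0, 0]
    - [0.92, 0.48, 0, 0, 0, 0]
    - [0.92, 0.48, 0, 0, 0, 0]
    - [0.92, 0.48, 0, 0, 0, 0]
    - [0.92, 0.48, 0, 0, 0, 0]
    - [0.92, 0.48, 0, 0, 0, 0]
    - [0.92, 0.48, 0, 0, 0, 0]

```text
time_s: 3.02
tcp_pos: [0.3795, -0.1226, 0.2223]
orientation: [-2.169, -2.272, 0.0]
force: [0.3, -1.0, 0.9]
gripper_width: 0.0305
finger_force: 0.0
```

Emit:
arm_command:
  moves:
    - [0.92, 0.48, 0.2, 0, 0, 0]
    - [0.92, 0.48, 0.2, 0, 0, 0]
    - [0.92, 0.48, 0.2, 0, 0, 0]
    - [0.92, 0.48, 0.2, 0, 0, 0]
    - [0.92, 0.48, 0.2, 0, 0, 0]
    - [0.92, 0.48, 0.2, 0, 0, 0]
    - [0.92, 0.48, 0.2, 0, 0, 0]
    - [0.92, 0.48, 0.2, 0, 0, 0]

```text
time_s: 3.68
tcp_pos: [0.4493, 0.028, 0.19]
orientation: [-2.169, -2.272, 0.001]
force: [0.2, 0.4, -0.2]
gripper_width: 0.0307
finger_force: 0.0
```

Emit:
arm_command:
  moves:
    - [0.92, 0.48, 0.5, 0, 0, 0]
    - [0.92, 0.48, 0.5, 0, 0, 0]
    - [0.92, 0.48, 0.5, 0, 0, 0]
    - [0.92, 0.48, 0.5, 0, 0, 0]
    - [0.92, 0.48, 0.5, 0, 0, 0]
    - [0.92, 0.48, 0.5, 0, 0, 0]
    - [0.92, 0.48, 0.5, 0, 0, 0]
    - [0.92, 0.48, 0.5, 0, 0, 0]

```text
time_s: 4.35
tcp_pos: [0.5191, 0.1785, 0.1096]
orientation: [-2.169, -2.272, 0.001]
force: [-0.5, -0.6, 0.6]
gripper_width: 0.0306
finger_force: 0.0
```

Emit:
arm_command:
  moves:
    - [0, 0.12, 0.82, 0, 0, 0]
    - [0, 0, 0.82, 0, 0, 0]
    - [0, 0, 0.82, 0, 0, 0]
    - [0, 0, 0.82, 0, 0, 0]
    - [0, 0, 0, 0, 0, 0]

```text
time_s: 4.77
tcp_pos: [0.5206, 0.1775, 0.0424]
orientation: [-2.168, -2.272, 0.004]
force: [-1.2, -0.0, -0.2]
gripper_width: 0.031
finger_force: 0.0
```

Emit:
arm_command:
  moves:
    - [-0.4, 0, 0, 0, 0, 0]
    - [-0.4, 0, 0, 0, 0, 0]
    - [-0.4, 0, 0, 0, 0, 0]
    - [-0.4, 0, 0, 0, 0, 0]
    - [-0.4, 0, 0, 0, 0, 0]
    - [-0.4, 0, 0, 0, 0, 0]

```text
time_s: 5.27
tcp_pos: [0.524, 0.1287, 0.0454]
orientation: [2.17, 2.272, 0.001]
force: [-0.2, 1.1, 0.8]
gripper_width: 0.0304
finger_force: 0.3
```

Emit:
arm_command:
  moves:
    - [-0.4, 0, 0, 0, 0, 0]
    - [-0.4, 0, 0, 0, 0, 0]
    - [-0.4, 0, 0, 0, 0, 0]
    - [-0.4, 0, 0, 0, 0, 0]
    - [-0.4, 0, 0, 0, 0, 0]
    - [-0.2, 0, 0.05, 0, 0, 0]
    - [0, 0, 0, 0, 0, 0]

```text
time_s: 5.85
tcp_pos: [0.5257, 0.0847, 0.0438]
orientation: [2.17, 2.271, -0.001]
force: [1.0, 0.4, -0.7]
gripper_width: 0.0307
finger_force: 0.0
```

Emit:
arm_command:
  moves:
    - [-0.1, 0, 0, 0, 0, 0]
    - [-0.1, 0, 0, 0, 0, 0]
    - [-0.1, 0, 0, 0, 0, 0]
    - [0, 0, 0, 0, 0, 0]

```text
time_s: 6.18
tcp_pos: [0.5261, 0.0796, 0.044]
orientation: [2.169, 2.273, -0.0]
force: [-0.3, 0.8, -0.1]
gripper_width: 0.0308
finger_force: 0.0
```

```bash
cat > look.py <<'E'
from h import *
import sys
t=sys.argv[1];x0,y0,x1,y1=map(int,sys.argv[2:6]);n=sys.argv[6]
p,d=viewer.camera(n);np.savez(f"/tmp/{n}{t}.npz",p=p,d=d)
f=min(800/(x1-x0),600/(y1-y0))
cv2.imwrite(f"pics/{t}.png",cv2.resize(p[y0:y1,x0:x1],None,fx=f,fy=f,interpolation=cv2.INTER_CUBIC)[:,:,::-1])
E
python3 look.py push1 270 180 430 290 scene
```

```text
(no output)
```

View pics/push1.png

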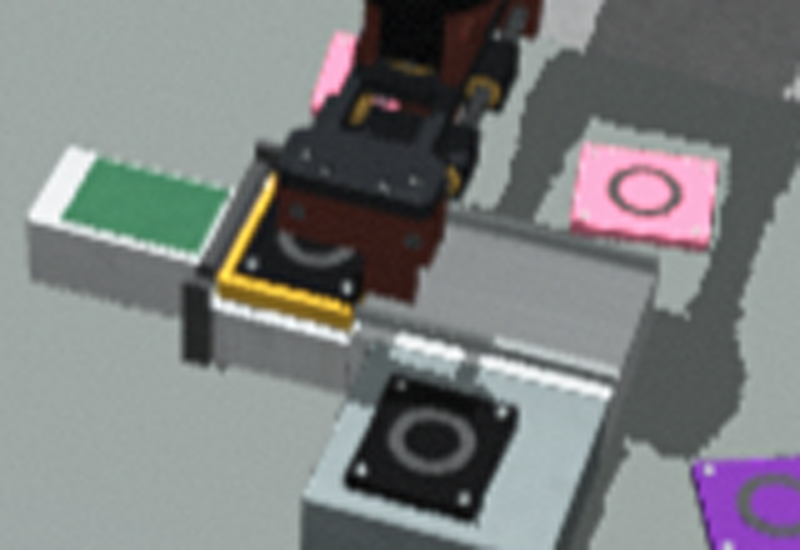

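The plate is on the leaf, crop (300,265), close to the lip. I keep pushing in small steps until the force rises.

Emit:
arm_command:
  moves:
    - [-0.1, 0, 0, 0, 0, 0]
    - [-0.1, 0, 0, 0, 0, 0]
    - [0, 0, 0, 0, 0, 0]

```text
time_s: 6.48
tcp_pos: [0.526, 0.0773, 0.0441]
orientation: [-2.166, -2.272, -0.003]
force: [-0.8, 6.9, -0.1]
gripper_width: 0.0307
finger_force: 2.9
```

Emit:
arm_command:
  moves:
    - [-0.1, 0, 0, 0, 0, 0]
    - [0, 0, 0, 0, 0, 0]

```text
time_s: 6.65
tcp_pos: [0.526, 0.0771, 0.0441]
orientation: [-2.164, -2.271, -0.007]
force: [-1.5, 11.1, 0.4]
gripper_width: 0.0307
finger_force: 5.8
```

Force rose to 11 N at y 77, so the plate is home against the lip. I back off, lift, and go over the handle.

Emit:
arm_command:
  moves:
    - [0.7, 0, 0, 0, 0, 0]
    - [0.7, 0, 0, 0, 0, 0]
    - [0, 0, -1, 0, 0, 0]
    - [0, 0, -1, 0, 0, 0]
    - [0, 0, -1, 0, 0, 0]
    - [0, 0, -1, 0, 0, 0]

```text
time_s: 7.15
tcp_pos: [0.5249, 0.1017, 0.1249]
orientation: [2.169, 2.273, -0.001]
force: [0.3, 0.4, 1.3]
gripper_width: 0.0307
finger_force: 0.0
```

Emit:
arm_command:
  moves:
    - [-0.54, -0.9, 0, 0, 0, 0]
    - [-0.54, -0.9, 0, 0, 0, 0]
    - [-0.54, -0.9, 0, 0, 0, 0]
    - [-0.54, -0.9, 0, 0, 0, 0]
    - [0, 0, 0, 0, 0, 0.0385]
    - [0, 0, 0, 0, 0, 0.0385]
    - [0, 0, 0, 0, 0, 0.0385]
  hand: 0.5

```text
time_s: 7.73
tcp_pos: [0.455, 0.0549, 0.1244]
orientation: [2.549, 1.835, 0.001]
force: [-0.3, 0.3, 0.1]
gripper_width: 0.0438
finger_force: 0.0
```

Emit:
arm_command:
  moves:
    - [0, 0, 0, 0, 0, 0.0385]
    - [0, 0, 0, 0, 0, 0.0385]
    - [0, 0, 0, 0, 0, 0.0385]
    - [0, 0, 0, 0, 0, 0.0385]
    - [0, 0, 0, 0, 0, 0.0385]

```text
time_s: 8.15
tcp_pos: [0.4552, 0.0551, 0.1241]
orientation: [2.98, 0.994, 0.0]
force: [-0.5, 0.3, 0.6]
gripper_width: 0.044
finger_force: 0.0
```

Emit:
arm_command:
  moves:
    - [0, 0, 0, 0, 0, 0.0385]
    - [0, 0, 0, 0, 0, 0.0385]
    - [0, 0, 0, 0, 0, 0.0385]
    - [0, 0, 0, 0, 0, 0.0385]
    - [0, 0, 0, 0, 0, 0.0385]
    - [0, 0, 0, 0, 0, 0]

```text
time_s: 8.65
tcp_pos: [0.4552, 0.0551, 0.1241]
orientation: [3.141, 0.064, 0.0]
force: [0.2, 0.4, 0.5]
gripper_width: 0.0443
finger_force: 0.0
```

```bash
cat > pos.py <<'E'
from h import *
from scipy.spatial.transform import Rotation as R
s=env.observe();r=R.from_rotvec(s["orientation"]).as_matrix();p=s["tcp_pos"]*1e3
a=.045;d=p[:2]-[529.5,-1]
print("t",s["time_s"],"jig",(d@[np.cos(a),np.sin(a)]).round(1),(d@[-np.sin(a),np.cos(a)]).round(1),p[2].round(1),"yaw",np.arctan2(r[1,0],r[0,0]).round(3),"tilt",r[2].round(3),"j",s["joints"].round(2),"w",s["gripper_width"],"F",s["force"].round(1))
E
python3 pos.py
python3 look.py handle1 230 190 390 310 top
```

```text
t 8.65 jig -71.7 59.4 124.1 yaw 0.041 tilt [ 0.  0. -1.] j [ 0.05 -0.29  1.76 -0.    1.67  1.58] w 0.04428210560890524 F [0.2 0.4 0.5]
```

View pics/handle1.png

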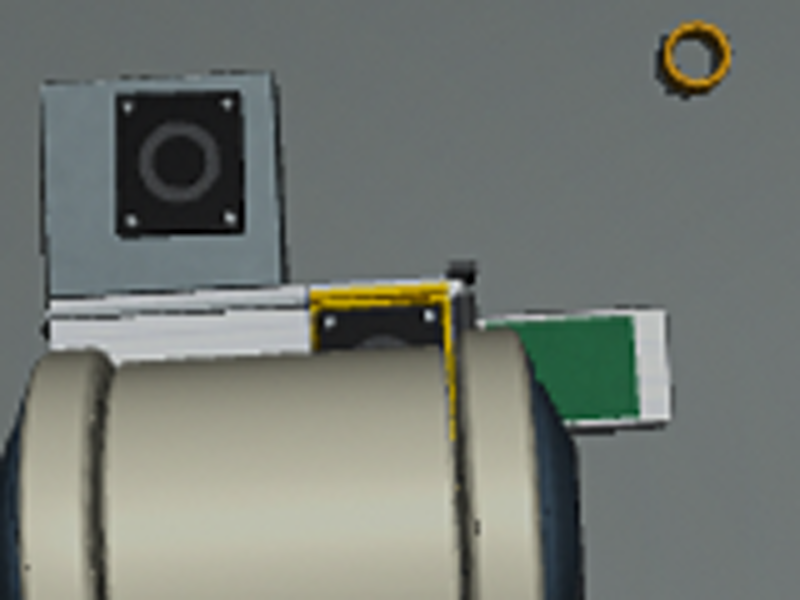

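The plate sits between the walls against the lip, crop x 318–440, y 305 down. Next: descend over the handle and grip lightly.

Emit:
arm_command:
  moves:
    - [0, 0, 0.98, 0, 0, 0]
    - [0, 0, 0.98, 0, 0, 0]
    - [0, 0, 0.98, 0, 0, 0]
    - [0, 0, 0.98, 0, 0, 0]
    - [0, 0, 0.98, 0, 0, 0]
    - [0, 0, 0, 0, 0, 0]

```text
time_s: 9.2
tcp_pos: [0.4525, 0.0551, 0.0218]
orientation: [3.14, 0.077, -0.011]
force: [-0.7, -0.3, -0.2]
gripper_width: 0.0442
finger_force: 0.0
```

Emit:
arm_command:
  moves:
    - [0, 0, 0, 0, 0, 0]
    - [0, 0, 0, 0, 0, 0]
    - [0, 0, 0, 0, 0, 0]
    - [0, 0, 0, 0, 0, 0]
    - [0, 0, 0, 0, 0, 0]
    - [0, 0, 0, 0, 0, 0]
  hand: 0
  squeeze: 8

```text
time_s: 9.7
tcp_pos: [0.4557, 0.0564, 0.027]
orientation: [-3.138, -0.071, -0.003]
force: [-0.2, 0.9, 1.6]
gripper_width: 0.0094
finger_force: 8.0
```

```bash
python3 pos.py; python3 - <<'E'
import numpy as np
for N in (20,):
    t=np.linspace(0,np.pi,N+1);print(np.c_[-np.diff(60*np.cos(t))/20,-np.diff(60*np.sin(t))/20].round(3).tolist())
E
```

```text
t 9.7 jig -71.1 60.7 27.0 yaw 0.046 tilt [ 0.002 -0.003 -1.   ] j [ 0.05 -0.25  1.9   0.    1.49  1.57] w 0.009430867437562301 F [-0.2  0.9  1.6]
[[0.037, -0.469], [0.11, -0.458], [0.18, -0.435], [0.246, -0.401], [0.306, -0.358], [0.358, -0.306], [0.401, -0.246], [0.435, -0.18], [0.458, -0.11], [0.469, -0.037], [0.469, 0.037], [0.458, 0.11], [0.435, 0.18], [0.401, 0.246], [0.358, 0.306], [0.306, 0.358], [0.246, 0.401], [0.18, 0.435], [0.11, 0.458], [0.037, 0.469]]
```

Emit:
arm_command:
  moves:
    - [0.04, -0.47, 0, 0, 0, 0]
    - [0.11, -0.46, 0, 0, 0, 0]
    - [0.18, -0.44, 0, 0, 0, 0]
    - [0.25, -0.4, 0, 0, 0, 0]
    - [0.31, -0.36, 0, 0, 0, 0]
    - [0.36, -0.31, 0, 0, 0, 0]

```text
time_s: 10.2
tcp_pos: [0.468, 0.0955, 0.0242]
orientation: [3.119, 0.069, -0.043]
force: [-63.7, -56.2, 37.0]
gripper_width: 0.0857
finger_force: 43.9
```

```bash
python3 pos.py; python3 look.py jam 250 150 450 300 scene; python3 -c "
from h import *
s=env.observe();print(s['effort'].round(1),s['qvel'].round(2),s['moment'])"
```

```text
t 10.2 jig -57.1 99.2 24.2 yaw 0.044 tilt [-0.028  0.021 -0.999] j [ 0.14 -0.16  1.83 -0.02  1.5   1.67] w 0.08572566229005298 F [-63.7 -56.2  37. ]
[ 12.2 -26.3 -49.3  10.1 -15.2   1.8] [-0.02 -0.02  0.02  0.02 -0.03 -0.03] [-6.04956119  7.31459136  1.8205748 ]
```

View pics/jam.png

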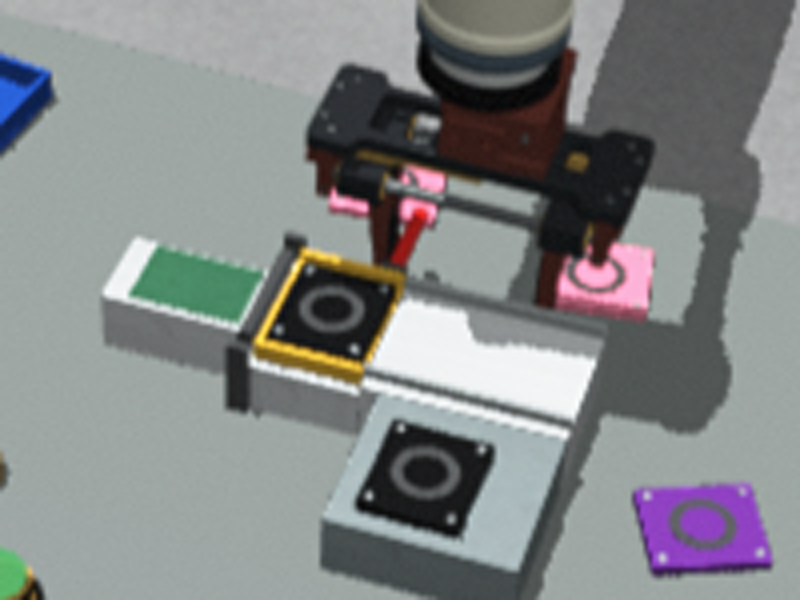

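The leaf is still closed at the seat and the plate is home. However, the gripper has been driven toward +y, with its right finger hooked on the bar at crop (400,240), and the tool did not go where commanded. I test with one small upward row.

Emit:
arm_command:
  moves:
    - [0, 0, -0.2, 0, 0, 0]

```text
time_s: 10.33
tcp_pos: [0.4676, 0.0957, 0.0243]
orientation: [3.12, 0.07, -0.044]
force: [-21.8, -32.2, -18.2]
gripper_width: 0.0867
finger_force: 26.1
```

```bash
python3 pos.py; ls; python3 -c "
from station import env,viewer
print([a for a in dir(env) if a[0]!='_'])"
```

```text
t 10.3333 jig -57.4 99.4 24.3 yaw 0.045 tilt [-0.029  0.02  -0.999] j [ 0.14 -0.16  1.83 -0.02  1.5   1.67] w 0.08671256564840346 F [-21.8 -32.2 -18.2]
h.py
look.py
m1.py
m2.py
pics
pos.py
['PlanningError', 'close_job', 'observe']
```

Emit:
arm_command:
  moves:
    - [0, 0.2, 0, 0, 0, 0]
  hand: 1

```text
time_s: 10.42
tcp_pos: [0.4677, 0.0954, 0.0238]
orientation: [3.128, 0.071, -0.044]
force: [-27.3, -9.5, -4.4]
gripper_width: 0.0871
finger_force: 13.8
```

Emit:
arm_command:
  moves:
    - [0, 0.2, 0, 0, 0, 0]

```text
time_s: 10.5
tcp_pos: [0.4677, 0.0951, 0.0234]
orientation: [3.136, 0.073, -0.043]
force: [-25.3, 4.1, -9.3]
gripper_width: 0.0876
finger_force: 12.6
```

Emit:
arm_command:
  moves:
    - [-0.2, 0, 0, 0, 0, 0]

```text
time_s: 10.58
tcp_pos: [0.4675, 0.0957, 0.0245]
orientation: [3.138, 0.072, -0.028]
force: [-5.6, -1.5, -4.7]
gripper_width: 0.0875
finger_force: 3.0
```

That was my own error: I wrote the rows as [y, z, 0] instead of [0, y, z]. The forces are now relieved and nothing else moved. I re-centre on the bar and grip again.

Emit:
arm_command:
  moves:
    - [-0.35, 0.5, 0, 0, 0, 0]
    - [-0.35, 0.5, 0, 0, 0, 0]
    - [0, 0.5, 0, 0, 0, 0]
    - [0, 0.45, 0, 0, 0, 0]
    - [0, 0, 0, 0, 0, 0]

```text
time_s: 11.0
tcp_pos: [0.463, 0.0555, 0.0311]
orientation: [3.14, 0.067, 0.004]
force: [0.2, 0.7, -0.2]
gripper_width: 0.0873
finger_force: 0.0
```

```bash
python3 pos.py
```

```text
t 11.0 jig -63.9 59.4 31.1 yaw 0.043 tilt [ 0.002  0.001 -1.   ] j [ 0.05 -0.23  1.88 -0.    1.49  1.57] w 0.08734447580629108 F [ 0.2  0.7 -0.2]
```

Emit:
arm_command:
  moves:
    - [-0.4, 0, 0.2, 0, 0, 0]
    - [0, 0, 0, 0, 0, 0]
    - [0, 0, 0, 0, 0, 0]
    - [0, 0, 0, 0, 0, 0]
    - [0, 0, 0, 0, 0, 0]
    - [0, 0, 0, 0, 0, 0]
    - [0, 0, 0, 0, 0, 0]
    - [0, 0, 0, 0, 0, 0]
  hand: 0
  squeeze: 8

```text
time_s: 11.67
tcp_pos: [0.4541, 0.0571, 0.0261]
orientation: [-3.141, -0.071, -0.0]
force: [0.2, -0.1, -0.6]
gripper_width: 0.0378
finger_force: 0.0
```

```bash
python3 pos.py; python3 look.py check2 250 150 450 300 scene
```

```text
t 11.6667 jig -72.7 61.4 26.1 yaw 0.045 tilt [ 0. -0. -1.] j [ 0.05 -0.25  1.9   0.    1.49  1.58] w 0.0378084351263054 F [ 0.2 -0.1 -0.6]
```

View pics/check2.png

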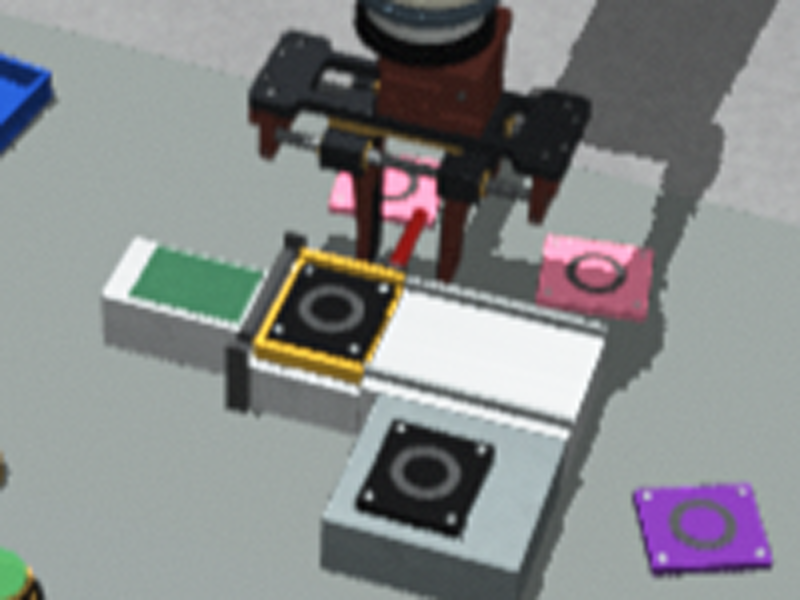

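The fingers straddle the red bar, crop (415,235), and the plate is still home at (330,310). Close the grip, then swing with the right columns.

Emit:
arm_command:
  moves:
    - [0, 0, 0, 0, 0, 0]
    - [0, 0, 0, 0, 0, 0]
    - [0, 0, 0, 0, 0, 0]
    - [0, 0, 0, 0, 0, 0]
    - [0, 0, 0, 0, 0, 0]

```text
time_s: 12.13
tcp_pos: [0.4541, 0.0564, 0.026]
orientation: [3.14, 0.07, 0.0]
force: [-0.8, -2.9, -1.2]
gripper_width: 0.0097
finger_force: 8.0
```

Emit:
arm_command:
  moves:
    - [0, 0.04, -0.47, 0, 0, 0]
    - [0, 0.11, -0.46, 0, 0, 0]
    - [0, 0.18, -0.44, 0, 0, 0]

```text
time_s: 12.38
tcp_pos: [0.454, 0.0506, 0.0538]
orientation: [-3.14, -0.071, 0.002]
force: [2.1, -1.4, -4.9]
gripper_width: 0.0097
finger_force: 8.0
```

```bash
python3 pos.py
```

```text
t 12.3833 jig -73.1 55.0 53.8 yaw 0.045 tilt [-0.001 -0.001 -1.   ] j [ 0.04 -0.27  1.87  0.    1.54  1.56] w 0.009691097224081556 F [ 2.1 -1.4 -4.9]
```

Emit:
arm_command:
  moves:
    - [0, 0.25, -0.4, 0, 0, 0]
    - [0, 0.31, -0.36, 0, 0, 0]
    - [0, 0.36, -0.31, 0, 0, 0]
    - [0, 0.4, -0.25, 0, 0, 0]
    - [0, 0.44, -0.18, 0, 0, 0]
    - [0, 0.46, -0.11, 0, 0, 0]
    - [0, 0.47, -0.04, 0, 0, 0]

```text
time_s: 12.97
tcp_pos: [0.4575, -0.0029, 0.0895]
orientation: [-3.139, -0.072, -0.005]
force: [-0.3, 3.8, 3.3]
gripper_width: 0.0099
finger_force: 8.0
```

Emit:
arm_command:
  moves:
    - [0, 0.47, 0.04, 0, 0, 0]
    - [0, 0.46, 0.11, 0, 0, 0]
    - [0, 0.44, 0.18, 0, 0, 0]
    - [0, 0.4, 0.25, 0, 0, 0]
    - [0, 0.36, 0.31, 0, 0, 0]
    - [0, 0.31, 0.36, 0, 0, 0]
    - [0, 0.25, 0.4, 0, 0, 0]

```text
time_s: 13.55
tcp_pos: [0.459, -0.0579, 0.0523]
orientation: [-3.141, -0.07, 0.001]
force: [1.5, 2.4, 1.8]
gripper_width: 0.0097
finger_force: 8.0
```

Emit:
arm_command:
  moves:
    - [0, 0.18, 0.44, 0, 0, 0]
    - [0, 0.11, 0.46, 0, 0, 0]
    - [0, 0.04, 0.47, 0, 0, 0]
    - [0, 0, 0, 0, 0, 0]
    - [0, 0, 0, 0, 0, 0]
    - [0, 0, 0, 0, 0, 0]
    - [0, 0, 0, 0, 0, 0]

```text
time_s: 14.13
tcp_pos: [0.4588, -0.0636, 0.025]
orientation: [-3.141, -0.071, 0.003]
force: [1.0, 0.4, -3.9]
gripper_width: 0.0097
finger_force: 8.0
```

```bash
python3 pos.py
```

```text
t 14.1333 jig -73.5 -59.3 25.0 yaw 0.045 tilt [-0.002 -0.    -1.   ] j [-0.21 -0.23  1.89 -0.    1.48  1.31] w 0.009692152969473004 F [ 1.   0.4 -3.9]
```

The handle is at jig (-73, -59, 44), so the leaf is fully over and has rested there. Swing back.

Emit:
arm_command:
  moves:
    - [0, -0.04, -0.47, 0, 0, 0]
    - [0, -0.11, -0.46, 0, 0, 0]
    - [0, -0.18, -0.44, 0, 0, 0]
    - [0, -0.25, -0.4, 0, 0, 0]
    - [0, -0.31, -0.36, 0, 0, 0]
    - [0, -0.36, -0.31, 0, 0, 0]
    - [0, -0.4, -0.25, 0, 0, 0]

```text
time_s: 14.72
tcp_pos: [0.4575, -0.0317, 0.0817]
orientation: [3.137, 0.069, -0.001]
force: [-5.8, -6.2, 1.4]
gripper_width: 0.0096
finger_force: 8.0
```

Emit:
arm_command:
  moves:
    - [0, -0.44, -0.18, 0, 0, 0]
    - [0, -0.46, -0.11, 0, 0, 0]
    - [0, -0.47, -0.04, 0, 0, 0]
    - [0, -0.47, 0.04, 0, 0, 0]
    - [0, -0.46, 0.11, 0, 0, 0]
    - [0, -0.44, 0.18, 0, 0, 0]
    - [0, -0.4, 0.25, 0, 0, 0]

```text
time_s: 15.3
tcp_pos: [0.4558, 0.0331, 0.075]
orientation: [-3.141, -0.071, -0.003]
force: [2.3, -3.6, 0.7]
gripper_width: 0.0097
finger_force: 8.0
```

Emit:
arm_command:
  moves:
    - [0, -0.36, 0.31, 0, 0, 0]
    - [0, -0.31, 0.36, 0, 0, 0]
    - [0, -0.25, 0.4, 0, 0, 0]
    - [0, -0.18, 0.44, 0, 0, 0]
    - [0, -0.11, 0.46, 0, 0, 0]
    - [0, -0.04, 0.47, 0, 0, 0]
    - [0, 0, 0, 0, 0, 0]
    - [0, 0, 0, 0, 0, 0]

```text
time_s: 15.97
tcp_pos: [0.4538, 0.0564, 0.0242]
orientation: [3.14, 0.07, -0.002]
force: [4.6, -4.2, -3.0]
gripper_width: 0.0096
finger_force: 8.0
```

```bash
python3 pos.py; python3 look.py back 240 150 440 300 scene
```

```text
t 15.9667 jig -73.1 60.7 24.2 yaw 0.044 tilt [-0.001  0.001 -1.   ] j [ 0.05 -0.25  1.91 -0.    1.49  1.58] w 0.009594157747403267 F [ 4.6 -4.2 -3. ]
```

View pics/back.png

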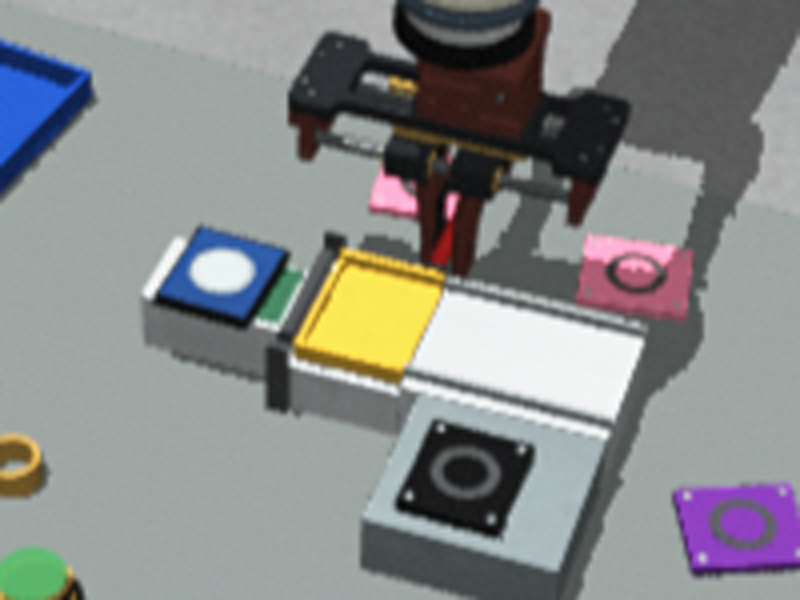

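The blue plate lies on the bed with its blue face and white lens up, crop (222,270), and the leaf is back open and empty. The spare is on its ledge. I release the bar, lift, turn the tool, and measure the plate and the blue tray.

Emit:
arm_command:
  moves:
    - [0, 0, 0, 0, 0, 0]
    - [0, 0, 0, 0, 0, 0]
    - [0, 0, 0, 0, 0, 0]
    - [0, 0, 0, 0, 0, 0]
  hand: 0.45

```text
time_s: 16.35
tcp_pos: [0.4536, 0.0573, 0.0255]
orientation: [-3.14, -0.071, 0.002]
force: [0.1, -0.2, 0.2]
gripper_width: 0.0328
finger_force: 0.0
```

Emit:
arm_command:
  moves:
    - [0, 0, -1, 0, 0, 0]
    - [0, 0, -1, 0, 0, 0]
    - [0, 0, -1, 0, 0, 0]
    - [0, 0, -1, 0, 0, 0]
    - [0, 0, -1, 0, 0, 0]
    - [0, 0, 0, 0, 0, -0.0385]
    - [0, 0, 0, 0, 0, -0.0385]
    - [0, 0, 0, 0, 0, -0.0385]

```text
time_s: 17.02
tcp_pos: [0.4542, 0.0572, 0.1265]
orientation: [-3.074, -0.645, -0.001]
force: [0.5, -0.5, -0.0]
gripper_width: 0.0398
finger_force: 0.0
```

Emit:
arm_command:
  moves:
    - [0, 0, 0, 0, 0, -0.0385]
    - [0, 0, 0, 0, 0, -0.0385]
    - [0, 0, 0, 0, 0, -0.0385]
    - [0, 0, 0, 0, 0, -0.0385]
    - [0, 0, 0, 0, 0, -0.0385]
  hand: 1

```text
time_s: 17.43
tcp_pos: [0.4539, 0.0572, 0.1259]
orientation: [-2.742, -1.532, 0.0]
force: [0.1, 0.3, 0.1]
gripper_width: 0.0695
finger_force: 0.0
```

Emit:
arm_command:
  moves:
    - [0, 0, 0, 0, 0, -0.0385]
    - [0, 0, 0, 0, 0, -0.0385]
    - [0, 0, 0, 0, 0, -0.0385]
    - [0, 0, 0, 0, 0, -0.0385]
    - [0, 0, 0, 0, 0, -0.0385]
    - [0, 0, 0, 0, 0, 0]

```text
time_s: 17.93
tcp_pos: [0.4539, 0.0572, 0.1259]
orientation: [-2.164, -2.277, 0.0]
force: [-0.9, 0.2, -0.7]
gripper_width: 0.0877
finger_force: 0.0
```

```bash
python3 pos.py; cat > m3.py <<'E'
from h import *
r={}
for n,roi in(("scene",(262,190,330,240)),("top",(318,235,375,290))):
    p,_=viewer.camera(n)
    c=blob(mask(p,(100,100,40),(128,255,255)),roi);r[n]=quadc(c)
    W=np.array([plane(n,q,.048)[:2]*1e3 for q in r[n][1]]);print(n,W.round(1).tolist(),plane(n,r[n][0],.048)*1e3)
    w=np.array([plane(n,q.ravel(),.048)[:2]*1e3 for q in c],np.float32);print(cv2.minAreaRect(w))
p,e=tri(r["scene"][0],r["top"][0]);print(p*1e3,e*1e3)
E
python3 m3.py
```

```text
t 17.9333 jig -72.9 61.5 125.9 yaw 1.622 tilt [ 0. -0. -1.] j [ 0.05 -0.3   1.76  0.    1.68 -0.  ] w 0.0876592132859354 F [-0.9  0.2 -0.7]
scene [[500.4, -23.2], [564.5, -22.4], [566.1, -74.9], [501.4, -77.4]] [533.5894313  -49.34199306  48.        ]
((533.394287109375, -50.08745574951172), (62.8385124206543, 53.418704986572266), 1.408692479133606)
top [[563.6, -76.0], [503.6, -79.3], [504.0, -24.2], [563.9, -24.9]] [534.90114495 -51.07570318  48.        ]
((533.7544555664062, -51.11420440673828), (53.103450775146484, 59.93308639526367), 89.67705535888672)
[534.49178373 -50.04993981  48.67226984] 2.0580446606841214
```

Emit:
arm_command:
  moves:
    - [-0.93, 0.62, 0, 0, 0, 0]
    - [-0.93, 0.62, 0, 0, 0, 0]
    - [-0.93, 0.62, 0, 0, 0, 0]
    - [-0.93, 0.62, 0, 0, 0, 0]
    - [-0.93, 0.62, 0, 0, 0, 0]
    - [-0.93, 0.62, 0, 0, 0, 0]
    - [0, 0, 0, 0, 0, 0]

```text
time_s: 18.62
tcp_pos: [0.5348, -0.0537, 0.1255]
orientation: [2.176, 2.265, -0.001]
force: [-0.2, 0.4, -0.3]
gripper_width: 0.0877
finger_force: 0.0
```

Emit:
arm_command:
  moves:
    - [0, 0, 0.9, 0, 0, 0]
    - [0, 0, 0.9, 0, 0, 0]
    - [0, 0, 0.9, 0, 0, 0]
    - [0, 0, 0.6, 0, 0, 0]
    - [0, 0, 0.2, 0, 0, 0]
    - [0, 0, 0, 0, 0, 0]

```text
time_s: 19.12
tcp_pos: [0.5327, -0.0506, 0.0548]
orientation: [-2.169, -2.27, 0.002]
force: [-0.2, 0.1, 0.3]
gripper_width: 0.0879
finger_force: 0.0
```

```bash
python3 pos.py
```

```text
t 19.1167 jig 1.0 -49.7 54.8 yaw 1.616 tilt [ 0.001 -0.002 -1.   ] j [-0.16 -0.05  1.67  0.    1.52 -0.2 ] w 0.0879082659062739 F [-0.2  0.1  0.3]
```

Emit:
arm_command:
  moves:
    - [0, 0, 0.45, 0, 0, 0]
    - [0, 0, 0.45, 0, 0, 0]
    - [0, 0, 0, 0, 0, 0]

```text
time_s: 19.37
tcp_pos: [0.5329, -0.0508, 0.0365]
orientation: [-2.168, -2.271, 0.002]
force: [0.7, 0.0, 0.1]
gripper_width: 0.0877
finger_force: 0.0
```

Emit:
arm_command:
  moves:
    - [0, 0, 0, 0, 0, 0]
    - [0, 0, 0, 0, 0, 0]
    - [0, 0, 0, 0, 0, 0]
    - [0, 0, 0, 0, 0, 0]
    - [0, 0, 0, 0, 0, 0]
  hand: 0.6
  squeeze: 20

```text
time_s: 19.78
tcp_pos: [0.5339, -0.0511, 0.0386]
orientation: [2.169, 2.272, 0.001]
force: [0.1, 0.5, 1.7]
gripper_width: 0.0636
finger_force: 19.9
```

Emit:
arm_command:
  moves:
    - [0, 0, -0.3, 0, 0, 0]
    - [0, 0, -0.4, 0, 0, 0]
    - [0, 0, -0.4, 0, 0, 0]
    - [0, 0, 0, 0, 0, 0]

```text
time_s: 20.12
tcp_pos: [0.5348, -0.0512, 0.0629]
orientation: [2.167, 2.27, 0.004]
force: [0.4, 0.9, -0.5]
gripper_width: 0.064
finger_force: 19.9
```

The plate is gripped at a width of 64 mm. Lift, then travel to the blue tray.

Emit:
arm_command:
  moves:
    - [0, 0, -0.9, 0, 0, 0]
    - [0, 0, -0.9, 0, 0, 0]
    - [0, 0, -0.4, 0, 0, 0]
    - [-0.5, -0.24, 0, 0, 0, 0]
    - [-0.9, -0.44, 0, 0, 0, 0]
    - [-0.96, -0.47, 0, 0, 0, 0]
    - [-0.96, -0.47, 0, 0, 0, 0]

```text
time_s: 20.7
tcp_pos: [0.5032, -0.1199, 0.1028]
orientation: [-2.168, -2.273, 0.001]
force: [-0.0, -0.7, -0.7]
gripper_width: 0.064
finger_force: 19.9
```

Emit:
arm_command:
  moves:
    - [-0.96, -0.47, 0, 0, 0, 0]
    - [-0.96, -0.47, 0, 0, 0, 0]
    - [-0.96, -0.47, 0, 0, 0, 0]
    - [-0.96, -0.47, 0, 0, 0, 0]
    - [-0.96, -0.47, 0, 0, 0, 0]
    - [-0.96, -0.47, 0, 0, 0, 0]
    - [-0.9, -0.44, 0, 0, 0, 0]
    - [-0.5, -0.24, 0, 0, 0, 0]

```text
time_s: 21.37
tcp_pos: [0.4393, -0.2671, 0.1029]
orientation: [-2.171, -2.27, 0.002]
force: [0.3, -0.4, -1.3]
gripper_width: 0.0637
finger_force: 19.9
```

Emit:
arm_command:
  moves:
    - [-0.3, -0.14, 0, 0, 0, 0.02]
    - [0, 0, 0, 0, 0, 0.02]
    - [0, 0, 0, 0, 0, 0]
    - [0, 0, 0, 0, 0, 0]

```text
time_s: 21.7
tcp_pos: [0.4381, -0.2712, 0.1034]
orientation: [-2.305, -2.133, 0.0]
force: [0.6, 0.6, -1.4]
gripper_width: 0.0637
finger_force: 19.9
```

```bash
python3 pos.py; python3 look.py tray 130 120 330 270 scene
```

```text
t 21.7 jig -103.4 -265.8 103.4 yaw 1.493 tilt [ 0.001 -0.001 -1.   ] j [-0.62 -0.13  1.66  0.    1.61 -0.54] w 0.06374231808869324 F [ 0.6  0.6 -1.4]
```

View pics/tray.png

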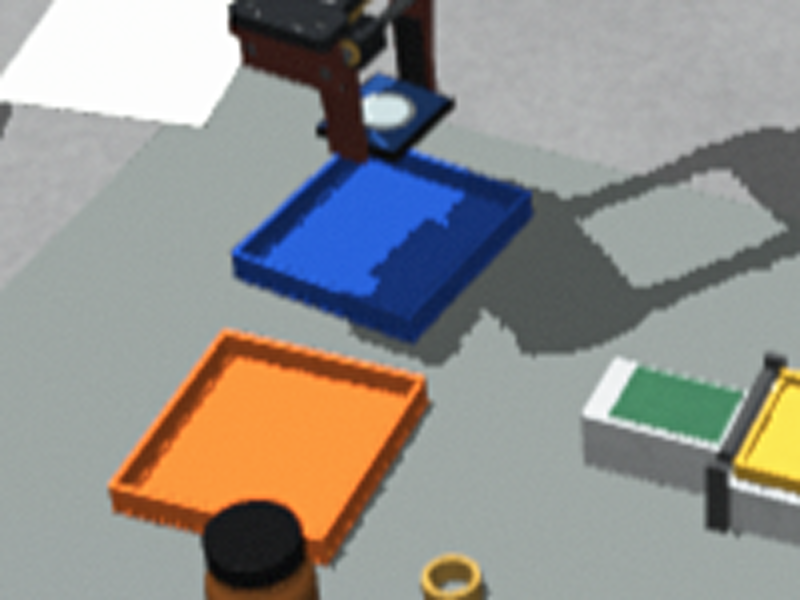

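The plate is held level with its blue face up, crop (385,110), above the far part of the blue tray (380,240). Shift 16 mm to the middle and lower.

Emit:
arm_command:
  moves:
    - [-0.41, -0.12, 0, 0, 0, 0]
    - [-0.41, -0.12, 0.5, 0, 0, 0]
    - [0, 0, 0.8, 0, 0, 0]
    - [0, 0, 0.8, 0, 0, 0]
    - [0, 0, 0.8, 0, 0, 0]
    - [0, 0, 0.6, 0, 0, 0]
    - [0, 0, 0.4, 0, 0, 0]
    - [0, 0, 0.2, 0, 0, 0]

```text
time_s: 22.42
tcp_pos: [0.4316, -0.287, 0.0202]
orientation: [-2.306, -2.13, 0.001]
force: [-0.3, 0.7, -1.1]
gripper_width: 0.064
finger_force: 19.9
```

Emit:
arm_command:
  moves:
    - [0, 0, 0.15, 0, 0, 0]
    - [0, 0, 0.15, 0, 0, 0]
    - [0, 0, 0, 0, 0, 0]

```text
time_s: 22.67
tcp_pos: [0.4325, -0.2874, 0.0161]
orientation: [2.307, 2.132, 0.0]
force: [0.1, 0.1, -1.1]
gripper_width: 0.0638
finger_force: 19.9
```

Emit:
arm_command:
  moves:
    - [0, 0, 0.1, 0, 0, 0]
    - [0, 0, 0.1, 0, 0, 0]
    - [0, 0, 0.1, 0, 0, 0]
    - [0, 0, 0, 0, 0, 0]
    - [0, 0, 0, 0, 0, 0]

```text
time_s: 23.08
tcp_pos: [0.4324, -0.2872, 0.01]
orientation: [-2.308, -2.132, 0.0]
force: [1.3, 0.3, -0.5]
gripper_width: 0.0636
finger_force: 19.9
```

Emit:
arm_command:
  moves:
    - [0, 0, 0.05, 0, 0, 0]
    - [0, 0, 0, 0, 0, 0]
    - [0, 0, 0, 0, 0, 0]

```text
time_s: 23.33
tcp_pos: [0.4324, -0.2873, 0.009]
orientation: [-2.308, -2.132, 0.0]
force: [0.2, 0.2, -0.8]
gripper_width: 0.0638
finger_force: 19.9
```

About 3 mm above the floor; go down 2 mm more, release and retreat.

Emit:
arm_command:
  moves:
    - [0, 0, 0.1, 0, 0, 0]
    - [0, 0, 0, 0, 0, 0]
    - [0, 0, 0, 0, 0, 0]

```text
time_s: 23.58
tcp_pos: [0.4323, -0.2872, 0.0068]
orientation: [-2.307, -2.131, 0.0]
force: [0.6, 0.2, -0.1]
gripper_width: 0.064
finger_force: 19.9
```

Emit:
arm_command:
  moves:
    - [0, 0, 0, 0, 0, 0]
    - [0, 0, 0, 0, 0, 0]
    - [0, 0, 0, 0, 0, 0]
    - [0, 0, 0, 0, 0, 0]
  hand: 0.9

```text
time_s: 23.92
tcp_pos: [0.4325, -0.2873, 0.0072]
orientation: [2.307, 2.131, 0.0]
force: [0.1, -0.1, 0.4]
gripper_width: 0.0785
finger_force: 0.0
```

Emit:
arm_command:
  moves:
    - [0, 0, -0.3, 0, 0, 0]
    - [0, 0, -0.8, 0, 0, 0]
    - [0, 0, -1, 0, 0, 0]
    - [0, 0, -1, 0, 0, 0]
    - [0, 0, -1, 0, 0, 0]
    - [0, 0, -1, 0, 0, 0]
    - [0, 0, -1, 0, 0, 0]
    - [0, 0, 0, 0, 0, 0]

```text
time_s: 24.58
tcp_pos: [0.4341, -0.2885, 0.1345]
orientation: [2.302, 2.126, 0.002]
force: [0.2, -0.5, 0.9]
gripper_width: 0.0791
finger_force: 0.0
```

Emit:
arm_command:
  moves:
    - [-1, 0, -0.5, 0, 0, 0]
    - [-1, 0, -0.5, 0, 0, 0]
    - [-1, 0, 0, 0, 0, 0]
    - [-1, 0, 0, 0, 0, 0]
    - [-1, 0, 0, 0, 0, 0]
    - [-1, 0, 0, 0, 0, 0]
    - [-1, 0, 0, 0, 0, 0]
    - [-1, 0, 0, 0, 0, 0]

```text
time_s: 25.25
tcp_pos: [0.4194, -0.4475, 0.1479]
orientation: [-2.307, -2.131, -0.0]
force: [-0.0, 0.1, 0.1]
gripper_width: 0.0789
finger_force: 0.0
```

```bash
python3 pos.py; python3 look.py final 120 120 440 320 scene
```

```text
t 25.25 jig -130.1 -441.1 147.9 yaw 1.492 tilt [ 0.001 -0.001 -1.   ] j [-0.87  0.13  1.33  0.    1.69 -0.79] w 0.07885028561689665 F [-0.   0.1  0.1]
```

View pics/final.png

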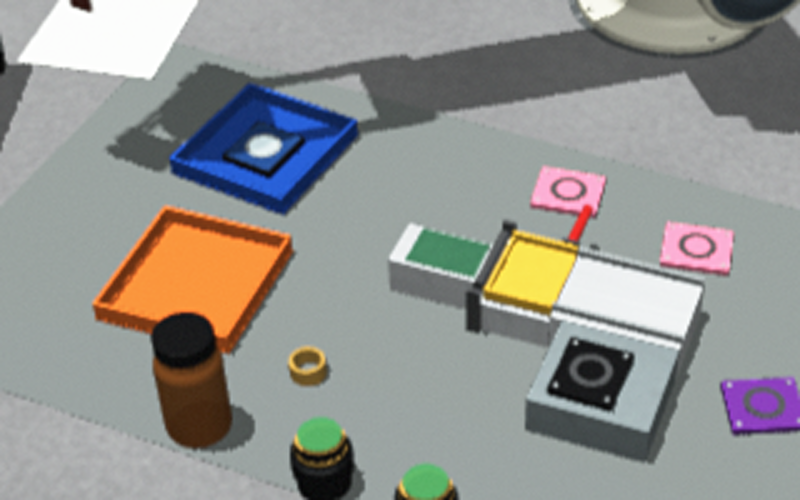

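The blue plate lies flat, blue face up, in the middle of the blue tray, crop (263,148). The leaf is open (530,272), the spare is on its ledge (590,372), and the arm is clear.

```bash
python3 -c "
from station import env
print(env.close_job())"
```

```text
the job is handed in; nothing more can be done
None
```

The job is handed in (no verdict was returned): the blue plate was slid home, turned over on the leaf and laid blue face up in the middle of the blue tray, with the leaf open and the spare on its ledge, after one mistyped move pulled the gripper off the handle (wrist force about 90 N) before I re-gripped and finished the swing.

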